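# Weigh a basket on the sprung hook scale and mark the weight

### The arm

A 6-joint arm with a two-finger parallel gripper is mounted at the origin on a cart in front of the work surface, level with it; the furniture and walls round the work are solid. World frame = base frame: x ahead of the robot, y to its left, z up, the work surface at z = 0. Lengths are in m, angles in rad, forces in N, time in s.
With the tool pointing down it reaches from about 0.375 to 0.9 m from the base axis. Payload 3.1 kg.
Tool frame: the origin (TCP) lies between the finger pads; the fingertips stand 22 mm ahead of it and the grasp point (between the pads) lies 3 mm ahead of it; z points along the fingers, y is the line along which they close (so a half turn about z gives the same grasp; the last joint's range is limited). The gripper opens to 87 mm and grips with 3 to 60 N. Pads are 19 mm wide; open, the fingers measure 117 mm over their backs; the gripper's body (75 mm by 190 mm) begins 51 mm behind the grasp point.
Start: joints at [-1.442, 0.527, 1.433, -0, 1.181, -0.178], TCP at [0.189, -0.596, 0.245] pointing down, gripper open.
Joint ranges: [-3.08, 3.08], [-0.75, 2.2], [0.22, 2.44], [-1.43, 4.57], [0, 2.65], [-2.85, 2.85]. Speed limits (rad/s): [2.79, 2.79, 3.14, 3.14, 3.14, 3.14].

### API

Orientations are given as a 3x3 rotation matrix whose columns are the frame's x, y, z axes.
In Python, from workcell import telemetry, imaging, order gives the robot as it stands.
- The arm moves only by the tool send_rows, never from a script. Its argument "deltas" is text: rows parted by semicolons, each of 4 numbers parted by spaces: the shift along the tool's x, y, z in mm, then the turn about the tool's z in rad. A call has 1 to 12 rows; each row shifts and turns the commanded pose from where the row before left it, along the tool's axes as they then stand; what a row does not reach is not made up. A row lasts 1/12 s, in which the tool goes at most 41.7 mm and 7.16 degrees, less where a joint would pass 70% of its speed; a pose out of reach is approached as far as the arm can. A call is refused whole if a number of a shift passes 41.7 or a number of a turn 0.125, either way. A call with a gripper value outside its range is refused whole. "hand" is the gripper's target within -1 to 1 (shut at 1, half-way at 0, fully open at -1), set as the call begins (left out, the last holds). The fingers move at their own pace and stop on an object; "force" is the grip in N (left out, the last holds). Time passes only in rows, so rows that do not move let the fingers close. It gives the time, the measured TCP pose, the force, the opening and the grip force at its end, in the units of the state.
- telemetry.get_state(): the state, without advancing time (a new reading comes with each control period).
- imaging.camera(name): name is "scene" or "top"; returns (picture, depth): 480x640x3 uint8, red, green, blue; 480x640 float32, m along the optical axis (not along the pixel's ray), 0 where there is no reading.
- imaging.get_calibration(name): a dict with "K" (3x3 intrinsics, pixels), "rvec" (rotation vector, rad) and "tvec" (3), from world to camera coordinates, as OpenCV has them. Camera axes: x right, y down, z forward; pixel columns grow to the right and rows downward; lengths in m; the calibration is good to about 2 mm. A picture is of the moment at which its call begins. get_calibration takes no time and is no camera call.
- order.close_job(): hands the job in; it is judged then, once.
The state is a dict: "t": time; "joint_positions": joint angles; "dq": joint speeds; "joint_torque": joint torques, N m; "tcp_pos": TCP position; "ee_rot": TCP orientation; "ft_force": force on the tool from outside, world axes, zero at the start; "ft_torque": the same for the moment, N m; "width": finger opening in m; "gripper_force": force on a finger pad.
Only numpy, scipy, OpenCV 4.12 (cv2) and the standard library are available. Lean on these libraries where they do the work, as an engineer would, in place of code of your own. Each camera call takes 0.05 s, during which the arm holds its last target. There are 200 camera calls.

### The job

Weigh the basket with the tin in it: hang it by the peak of its bail on the scale's sprung hook, easing it down as the hook dips so that the hook neither jumps nor hits bottom, and let go. When it hangs still and free, push the yellow marker down (it has a thumb pad) until its index is level with the red pointer, and leave it there. Do not disturb the other things on the worktop.

Things in the scene. Friction and masses are not known exactly. Their poses are not given: they have to be found in the camera images.
- scale: White upright scale fixed to the worktop: column 50 x 50, 284 high, on a 94 x 94 x 12 foot plate. Origin at the centre of the underside of the foot, z up. The hook arm sticks out along its own -x, the marker along its own +y; the column face with graduation lines looks along +y.
- hook (a joint): Downward travel of the sprung hook carriage on the front of the column, m: 0 unloaded (top), 0.075 is the bottom stop. Spring about 110 N/m from zero force at 0, lightly damped: it swings for 1 to 2 s when disturbed. The load (basket and tin) is between 0.3 and 0.55 kg, unknown beforehand.
- hook_saddle (a point): Bottom of the hook's V on the centre line of its 8 mm round wire, 115 in front (scale -x) of the column axis and 225 above the worktop when unloaded; moves down with the hook. The arm comes from the column 20 above this point, both flanks of the V rise at about 45 degrees, and the free tip is 28 further out along scale -x, its top 36 above this point.
- pointer (a point): End of the red pointer on the hook carriage, beside the graduated face; moves down with the hook.
- marker (a joint): Downward travel of the yellow marker, m: 0 top, 0.08 bottom; starts near the top, stays where it is left (about 2 N of friction). Its index is level with the pointer when this equals the value of joint hook.
- marker_index (a point): Tip of the yellow index edge, beside the pointer's path; moves with the marker.
- marker_pad (a point): Centre of the top of the marker's thumb pad, 34 x 30 (scale x, y) and 6 thick, 75 from the column axis along scale +y, 6 behind it along scale +x, and 35 above the index.
- basket: Loose wire basket, 90 x 94 x 46 (own x, y, z), with a fixed wire bail standing in its own y-z plane. Origin at the centre of its underside. The bail is 8 mm round wire, rising at y = +-45 to z = 110 and sloping in to a peak at z = 150, open beneath. Hung on the hook, the bail lies across the hook arm: basket y along scale y, either way round.
- bail_peak (a point): Peak of the bail on the wire's centre line, 150 above the basket's underside; hung, it sits about 9 above hook_saddle.
- handle (a point): Centre of the wooden grip block above the peak, 28 x 14 x 44 high (basket x, y, z), 195 above the underside; grip it across its 14 mm thickness (basket y).
- tin: Green food tin, 75 diameter x 58 high, standing loose in the basket on its 4 mm floor; origin at the centre of its underside. Its weight varies.
- food_tin: White food tin with a blue band, 57 diameter x 72 high, a bystander at the left; origin at the centre of its underside.
- spice_a: Glass spice jar with a green cap, 46 diameter x 106 high, a bystander at the back left; origin at the centre of its underside.
- spice_b: Glass spice jar with a clear cap, 44 diameter x 109 high, a bystander at the back left; origin at the centre of its underside.
- salt: White salt shaker, 44 diameter x 90 high, a bystander at the back right; origin at the centre of its underside.
- soap: Pale green bar of soap, 58 x 84 x 26, a bystander at the right; origin at the centre of its underside.
There are look-alikes about, which are no part of the job. What is shaped like the tin but purple is not meant.

How it is judged:
On the way, in this order (a step that is already met when the one before it is completed fails the run):
1. the basket hangs by its bail peak in the hook, free of the robot and at rest (distance between bail_peak and hook_saddle below 0.016 m and contact force between scale and basket above 1.5 N and contact force between each of the arm, the fingers and basket below 0.05 N and contact force between the arm and scale below 0.05 N and height (world z) of basket above 0.01 m and velocity of joint hook between -0.012 and 0.012 m/s and linear speed of basket below 0.04 m/s and angle between basket's own z axis and vertical below 0.25 rad and distance between tin and basket below 0.02 m), for 0.5 s.
2. the marker's index is level with the pointer while the basket hangs (distance between bail_peak and hook_saddle below 0.016 m and contact force between scale and basket above 1.5 N and z of marker_index in the frame of pointer between -0.006 and 0.006 m), for 0.2 s.
At the end, for the whole second after the job is handed in: Basket hangs by its bail peak in the hook (peak within 16 mm of the saddle), off the worktop, tilted under 0.25 rad, tin in it (origins within 20 mm), untouched, at rest (basket under 40, hook under 12 mm/s); marker index still and within 6 mm of the pointer's height (all of step 2 and contact force between each of the arm, the fingers and basket below 0.05 N and contact force between the arm and scale below 0.05 N and height (world z) of basket above 0.01 m and velocity of joint hook between -0.012 and 0.012 m/s and linear speed of basket below 0.04 m/s and angle between basket's own z axis and vertical below 0.25 rad and distance between tin and basket below 0.02 m and velocity of joint marker between -0.005 and 0.005 m/s).
It fails at once if the hook jumps: it moves faster than 0.25 m/s up or down (velocity of joint hook above 0.25 m/s or velocity of joint hook below -0.25 m/s).
It fails at once if the hook is driven to its bottom stop (over 72 mm) (value of joint hook above 0.072 m).
It fails at once if a bystander is moved more than 40 mm (distance of any of food_tin, spice_a, spice_b, salt, soap from where it was at the start of the episode above 0.04 m).
It also fails if it takes over 72 s, if anything falls off the work surface, if the arm or the gripper's body presses on something with over 40 N, if the wrist force passes 120 N, or if a joint passes its speed limit or range.

## Working session

There is one attempt and no reset: what is moved stays moved. The work goes in short steps, Python scripts to look and compute and a tool call to move; the robot and the scene stay as the last step left them, time stands still between calls to the robot, and variables do not carry over. Pictures are saved under pics/ and viewed, at most 10 in all, crops included, and the job is handed in when it is done.

Besides the shell and the picture viewer there is one more tool, called after ">>>" by a JSON object that holds its "api" and its "payload". send_rows: Moves the arm, as the interface text tells. Its arguments: {"type":"object","properties":{"deltas":{"type":"string"},"hand":{"type":"number"},"force":{"type":"number"}},"required":["deltas"]}

```bash
ls; mkdir -p pics; cat > h.py <<'E'
import numpy as np, cv2
from workcell import telemetry, imaging, order
def cam(n):
    p,d=imaging.camera(n); c=imaging.get_calibration(n)
    K=np.array(c['K']);R=cv2.Rodrigues(np.array(c['rvec'],float))[0];t=np.array(c['tvec'],float).ravel()
    v,u=np.mgrid[:480,:640]
    P=np.stack([(u-K[0,2])/K[0,0]*d,(v-K[1,2])/K[1,1]*d,d],-1)
    W=(P-t)@R; W[d<=0]=np.nan
    return p,d,W
def proj(n,X):
    c=imaging.get_calibration(n)
    return cv2.projectPoints(np.array(X,float).reshape(-1,3),np.array(c['rvec'],float),np.array(c['tvec'],float),np.array(c['K']),None)[0].reshape(-1,2)
def save(n,p): cv2.imwrite('pics/'+n,p[:,:,::-1])
E
python3 - <<'E'
from h import *
for n in('scene','top'):
    p,d,W=cam(n); save(n+'0.png',p); np.save(n+'W.npy',W)
    c=imaging.get_calibration(n); print(n,c['K'][0],-cv2.Rodrigues(np.array(c['rvec'],float))[0].T@np.ravel(c['tvec']))
s=telemetry.get_state(); print(s['t'],s['ee_rot'],s['width'])
E
```

```text
pics
scene [496.24273015   0.         315.7835214 ] [-0.40786419  0.57826308  0.9753053 ]
top [497.78577769   0.         316.08665965] [0.29141273 0.01000757 1.52479254]
0.1 [[ 9.53006696e-01  3.02949113e-01 -2.67799696e-04]
 [ 3.02949051e-01 -9.53004794e-01  1.93278056e-03]
 [ 3.30319760e-04 -1.92308248e-03 -9.99998096e-01]] 0.08699858868769934
```

View pics/scene0.png

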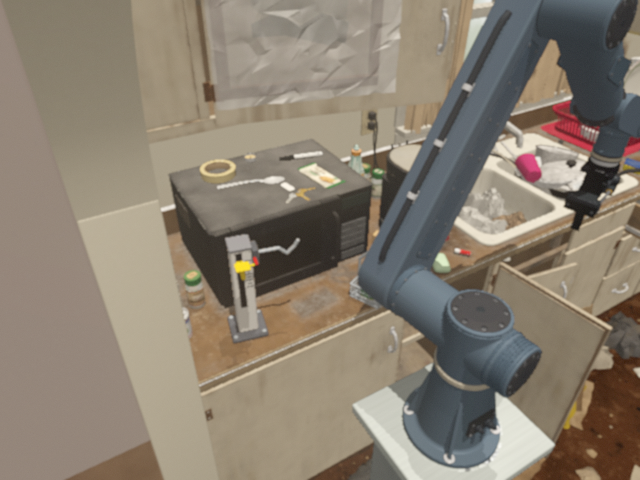

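View pics/top0.png

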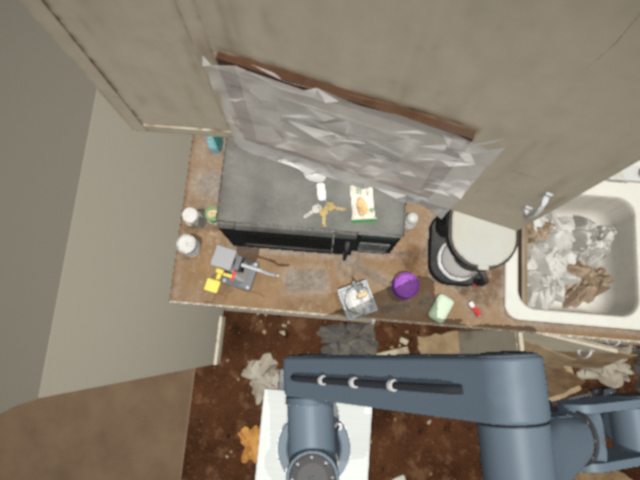

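The scene view shows the white scale at (245,290), with its hook pointing right to (295,245) and the yellow marker at (243,267). In the top view the scale is at (240,270), the basket with bail at (357,298), the purple look-alike tin at (405,286) and the soap at (441,308). The candidates are basket (357,298), which is grey with a tin inside, and purple tin (405,286), which is not meant. I'll check the choice in a close crop.

```bash
python3 - <<'E'
from h import *
p=cv2.imread('pics/top0.png'); W=np.load('topW.npy')
a=cv2.resize(p[255:335,320:425],None,fx=5,fy=5,interpolation=cv2.INTER_CUBIC)
b=cv2.resize(p[235:305,195:290],None,fx=5,fy=5,interpolation=cv2.INTER_CUBIC)
h=max(a.shape[0],b.shape[0]);o=np.zeros((h,1000,3),np.uint8);o[:a.shape[0],:525]=a;o[:b.shape[0],525:1000]=b
cv2.imwrite('pics/crop1.png',cv2.resize(o,(800,int(h*.8))))
np.set_printoptions(precision=3,suppress=True,linewidth=200)
for c in [(320,200),(405,286),(320,245),(300,240)]: print(c,W[c[1],c[0]])
sub=W[270:330,325:390].reshape(-1,3)
for lo,hi in [(.19,.25),(.1,.185),(.055,.075),(.03,.05)]:
    s=sub[(sub[:,2]>lo)&(sub[:,2]<hi)]
    if len(s): print(lo,hi,len(s),s.mean(0),s.min(0),s.max(0))
sub=W[235:305,195:290].reshape(-1,3)
for lo,hi in [(.275,.3),(.24,.275),(.2,.24),(.15,.2),(.008,.02)]:
    s=sub[(sub[:,2]>lo)&(sub[:,2]<hi)]
    if len(s): print(lo,hi,len(s),s.mean(0),s.min(0),s.max(0),cv2.minAreaRect((s[:,:2]*1000).astype(np.float32)))
E
```

```text
(320, 200) [0.661 0.038 0.264]
(405, 286) [nan nan nan]
(320, 245) [0.569 0.031 0.117]
(300, 240) [0.568 0.086 0.171]
0.19 0.25 63 [ 0.427 -0.092  0.215] [ 0.418 -0.105  0.196] [ 0.437 -0.079  0.223]
0.1 0.185 89 [ 0.425 -0.093  0.138] [ 0.384 -0.115  0.102] [ 0.471 -0.07   0.185]
0.055 0.075 366 [ 0.425 -0.09   0.06 ] [ 0.383 -0.14   0.055] [ 0.465 -0.057  0.074]
0.03 0.05 147 [ 0.427 -0.091  0.045] [ 0.367 -0.152  0.03 ] [ 0.489 -0.033  0.05 ]
0.275 0.3 486 [0.479 0.27  0.284] [0.398 0.238 0.275] [0.515 0.308 0.292] ((454.07720947265625, 275.0791320800781), (54.18885803222656, 116.97311401367188), 78.23783874511719)
0.24 0.275 470 [0.451 0.245 0.259] [0.396 0.112 0.24 ] [0.565 0.308 0.275] ((465.8785705566406, 200.10003662109375), (101.53706359863281, 251.0962371826172), 30.240966796875)
0.2 0.24 120 [0.488 0.203 0.231] [0.428 0.113 0.2  ] [0.568 0.291 0.24 ] ((483.9576721191406, 186.84112548828125), (100.3226318359375, 219.92611694335938), 44.48282241821289)
0.15 0.2 231 [0.555 0.207 0.173] [0.455 0.116 0.15 ] [0.57  0.298 0.2  ] ((518.1268920898438, 201.912109375), (113.15592193603516, 181.38018798828125), 6.352698802947998)
0.008 0.02 494 [0.477 0.258 0.013] [0.383 0.114 0.008] [0.585 0.415 0.02 ] ((489.4112243652344, 265.9893798828125), (198.8308868408203, 291.3373107910156), 4.033133029937744)
```

View pics/crop1.png

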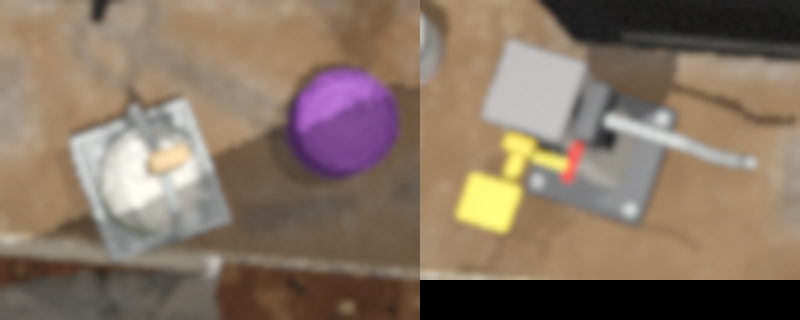

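The crop shows one bailed basket with a tin inside and a wooden handle at crop (168,157), and the purple look-alike at (343,122). The scale column top is at crop (535,90), its hook tip at (752,162) and the thumb pad at (488,200). The basket choice is confirmed. Next I'll get exact poses.

```bash
python3 - <<'E'
from h import *
np.set_printoptions(precision=4,suppress=True,linewidth=200)
p=cv2.imread('pics/top0.png')[:,:,::-1].astype(int); W=np.load('topW.npy')
def reg(u0,u1,v0,v1,lo,hi,f=None):
    w=W[v0:v1,u0:u1].reshape(-1,3);c=p[v0:v1,u0:u1].reshape(-1,3)
    m=(w[:,2]>lo)&(w[:,2]<hi)
    if f is not None: m&=f(c)
    return w[m]
rect=lambda s:cv2.minAreaRect((s[:,:2]*1000).astype(np.float32))
yel=lambda c:(c[:,0]>150)&(c[:,1]>130)&(c[:,2]<90)
h=reg(345,375,280,310,.205,.23); print('handle',len(h),h.mean(0),rect(h))
b=reg(325,390,270,330,.035,.08); print('basket rim',rect(b))
u=(213,242,243,272)
c=reg(208,243,243,272,.279,.29,lambda c:c.max(1)-c.min(1)<40); c=c[c[:,0]>.44];print('coltop',len(c),c.mean(0),rect(c))
y=reg(195,245,250,305,.2,.32,yel); pad=y[y[:,0]<.435]; print('yel',len(y),'pad',pad.mean(0),np.median(pad,0),rect(pad))
k=reg(245,285,255,285,.2,.285); k=k[(k[:,0]<.53)]; 
print('hook',len(k)); print(k[np.argsort(k[:,1])][::4])
r=reg(225,245,262,285,.15,.3,lambda c:(c[:,0]>150)&(c[:,1]<80)); print('ptr',r.mean(0))
E
```

```text
handle 59 [ 0.4275 -0.0924  0.216 ] ((427.69073486328125, -92.84351348876953), (14.147551536560059, 28.27077293395996), 24.458232879638672)
basket rim ((427.440185546875, -93.08334350585938), (97.96994018554688, 91.99642181396484), 24.02336311340332)
coltop 441 [0.4835 0.2681 0.2846] ((483.9508056640625, 268.85888671875), (54.31814193725586, 53.820255279541016), 77.30921173095703)
yel 15 pad [0.4296 0.2826 0.2482] [0.4309 0.2842 0.2435] ((428.863525390625, 280.4253845214844), (22.433034896850586, 5.351223468780518), 55.80619812011719)
hook 113
[[0.4546 0.1266 0.2588]
 [0.4542 0.129  0.2605]
 [0.4501 0.1319 0.2505]
 [0.4571 0.1349 0.2542]
 [0.4525 0.1403 0.2465]
 [0.453  0.1435 0.2407]
 [0.4533 0.1465 0.2369]
 [0.4613 0.1502 0.2339]
 [0.4563 0.1555 0.2284]
 [0.456  0.158  0.2293]
 [0.4629 0.1609 0.2346]
 [0.4637 0.1651 0.245 ]
 [0.4611 0.1676 0.2433]
 [0.4586 0.1702 0.2409]
 [0.4635 0.1732 0.2421]
 [0.4604 0.1754 0.2434]
 [0.4678 0.1786 0.245 ]
 [0.4643 0.183  0.2487]
 [0.4639 0.1854 0.2501]
 [0.4695 0.1892 0.2454]
 [0.4662 0.1909 0.2491]
 [0.4666 0.1942 0.2444]
 [0.4677 0.1985 0.2521]
 [0.4654 0.2014 0.248 ]
 [0.4734 0.2053 0.2452]
 [0.4673 0.2093 0.249 ]
 [0.47   0.2126 0.2466]
 [0.4695 0.2148 0.2488]
 [0.4744 0.218  0.2489]]
ptr [nan nan nan]<stdin>:18: RuntimeWarning: Mean of empty slice.
  ret = um.true_divide(
```

>>> {"api": "send_rows", "payload": {"deltas": "0 0 -27;0 0 -27;0 0 -27;24 -25.5 0;24 -25.5 0;24 -25.5 0;24 -25.5 0;24 -25.5 0;24 -25.5 0;24 -25.5 0;24 -25.5 0;24 -25.5 0", "hand": -1}}

```text
invalid input
```

>>> {"api": "send_rows", "payload": {"deltas": "24 -25.5 0;24 -25.5 0;24 -25.5 0;24 -25.5 0;24 -25.5 0;24 -25.5 0;12 -12 0;0 0 0 -0.12;0 0 0 -0.12;0 0 0 -0.12;0 0 0 -0.12;0 0 0 -0.12"}}

```text
invalid input
```

>>> {"api": "send_rows", "payload": {"deltas": "0 0 0 -0.12;0 0 0 -0.12;0 0 0 -0.12;0 0 0 -0.12;0 0 0 -0.12;0 0 0 -0.12;0 0 0 -0.12;0 0 0 -0.12;0 0 0 -0.12;0 0 0 0;0 0 0 0"}}

```text
t: 1.02
tcp_pos: [0.1893, -0.5953, 0.2441]
ee_rot: [[0.185, 0.983, -0.0], [0.983, -0.185, 0.001], [0.001, -0.0, -1.0]]
ft_force: [-0.5, 0.2, 0.5]
width: 0.087
gripper_force: 0.0
```

>>> {"api": "send_rows", "payload": {"deltas": "0 0 -40 0;0 0 -40 0;30 8 0 0;36 9.5 0 0;36 9.5 0 0;36 9.5 0 0;36 9.5 0 0;36 9.5 0 0;36 9.5 0 0;36 9.5 0 0;36 9.5 0 0;36 9.5 0 0", "hand": -1}}

```text
t: 2.02
tcp_pos: [0.346, -0.2627, 0.3246]
ee_rot: [[0.186, 0.983, 0.0], [0.983, -0.186, -0.0], [0.0, 0.0, -1.0]]
ft_force: [0.8, 0.0, 0.7]
width: 0.0868
gripper_force: 0.0
```

>>> {"api": "send_rows", "payload": {"deltas": "36 9.5 0 0;36 9.5 0 0;36 9.5 0 0;36 9.5 0 0;36 9.5 0 0;0 0 0 -0.12;0 0 0 -0.12;0 0 0 -0.12;0 0 0 -0.12;0 0 0 -0.12;0 0 0 0;0 0 0 0"}}

```text
t: 3.02
tcp_pos: [0.4251, -0.0961, 0.3245]
ee_rot: [[-0.401, 0.916, -0.0], [0.916, 0.401, 0.0], [0.0, 0.0, -1.0]]
ft_force: [-0.5, -0.2, -0.8]
width: 0.0867
gripper_force: 0.0
```

>>> {"api": "send_rows", "payload": {"deltas": "2 3.4 20 -0.01;0 0 25 0;0 0 25 0;0 0 25 0;0 0 18 0;0 0 8 0;0 0 0 0"}}

```text
t: 3.6
tcp_pos: [0.4265, -0.0926, 0.2021]
ee_rot: [[-0.412, 0.911, -0.004], [0.911, 0.412, 0.002], [0.003, -0.003, -1.0]]
ft_force: [-0.2, 0.7, 0.4]
width: 0.0871
gripper_force: 0.0
```

>>> {"api": "send_rows", "payload": {"deltas": "0 0 0 0;0 0 0 0;0 0 0 0;0 0 0 0;0 0 0 0;0 0 0 0;0 0 0 0;0 0 0 0", "hand": 1, "force": 30}}

```text
t: 4.27
tcp_pos: [0.4276, -0.093, 0.2037]
ee_rot: [[-0.414, 0.91, 0.0], [0.91, 0.414, -0.0], [-0.0, 0.0, -1.0]]
ft_force: [1.3, -0.3, -0.3]
width: 0.0416
gripper_force: 0.0
```

```bash
python3 - <<'E'
from h import *
s=telemetry.get_state();print(s['t'],s['tcp_pos'],s['width'],s['gripper_force'],s['ft_force'],s['joint_positions'])
p,d,W=cam('top'); q,d2,W2=cam('scene')
save('g.png',np.hstack([cv2.resize(p[200:330,180:440],(520,260)),cv2.resize(q[220:350,180:320],(280,260))]))
E
```

```text
4.2667 [ 0.42755607 -0.09298752  0.20369688] 0.04155900265274967 0.0 [ 1.27966942 -0.31990392 -0.31353311] [-4.70642082e-01  3.44270842e-01  1.93065091e+00  6.15074275e-06
  8.66316667e-01 -8.97569319e-01]
```

View pics/g.png

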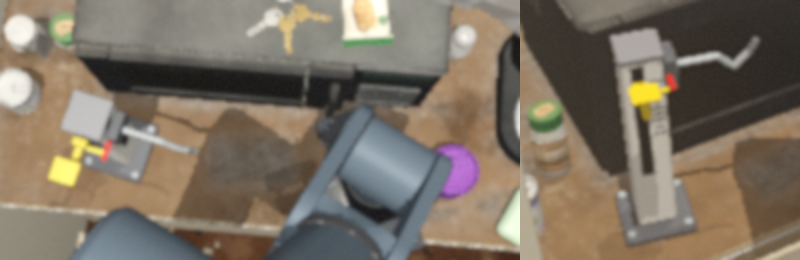

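The picture shows the arm over the basket, hiding it, with the purple tin (455,170) undisturbed and the scale clear. The fingers are still closing.

>>> {"api": "send_rows", "payload": {"deltas": "0 0 0 0;0 0 0 0;0 0 0 0;0 0 0 0;0 0 0 0;0 0 0 0;0 0 0 0;0 0 0 0"}}

```text
t: 5.03
tcp_pos: [0.4274, -0.0929, 0.2034]
ee_rot: [[-0.414, 0.91, -0.0], [0.91, 0.414, 0.0], [0.0, -0.0, -1.0]]
ft_force: [0.3, -0.5, -2.9]
width: 0.0136
gripper_force: 30.0
```

>>> {"api": "send_rows", "payload": {"deltas": "0 0 -3 0;0 0 -8 0;0 0 -12 0;0 0 -15 0;0 0 -15 0;0 0 -15 0;0 0 -15 0;0 0 -15 0;0 0 -15 0;0 0 -10 0;0 0 -5 0;0 0 0 0"}}

```text
t: 6.03
tcp_pos: [0.4278, -0.0931, 0.3328]
ee_rot: [[-0.414, 0.91, 0.002], [0.91, 0.414, -0.001], [-0.002, 0.002, -1.0]]
ft_force: [0.7, 0.0, -3.4]
width: 0.0138
gripper_force: 30.0
```

>>> {"api": "send_rows", "payload": {"deltas": "0 0 -3 0.04;0 0 -3 0.06;0 0 0 0.07;0 0 0 0.07;0 0 0 0.07;0 0 0 0.07;0 0 0 0.07;0 0 0 0.07;0 0 0 0.06;0 0 0 0.04;0 0 0 0.03;0 0 0 0"}}

```text
t: 7.03
tcp_pos: [0.4267, -0.0926, 0.3366]
ee_rot: [[0.222, 0.975, -0.002], [0.975, -0.222, 0.001], [0.001, -0.002, -1.0]]
ft_force: [0.4, 0.2, -3.1]
width: 0.0139
gripper_force: 30.0
```

>>> {"api": "send_rows", "payload": {"deltas": "5 -1 0 0;10 -2 0 0;16 -3 0 0;20 -4 0 0;20 -4 0 0;20 -4 0 0;20 -3 0 0;20 -2 0 0;20 -2 0 0;18 0 0 0;10 0 0 0;5 0 0 0"}}

```text
t: 8.03
tcp_pos: [0.4435, 0.0938, 0.3374]
ee_rot: [[0.219, 0.976, -0.0], [0.976, -0.219, 0.001], [0.0, -0.001, -1.0]]
ft_force: [-0.4, -1.3, -3.8]
width: 0.0139
gripper_force: 30.0
```

>>> {"api": "send_rows", "payload": {"deltas": "0 0 0 0;0 0 0 0;0 0 0 0;0 0 0 0;0 0 0 0;0 0 0 0"}}

```text
t: 8.53
tcp_pos: [0.4438, 0.0915, 0.3376]
ee_rot: [[0.222, 0.975, -0.0], [0.975, -0.222, -0.0], [-0.0, -0.0, -1.0]]
ft_force: [0.6, -0.7, -2.7]
width: 0.0137
gripper_force: 30.0
```

```bash
python3 - <<'E'
from h import *
s=telemetry.get_state();print(s['t'],s['tcp_pos'],s['width'],s['gripper_force'],s['ft_force'],s['joint_positions'])
p,d,W=cam('top'); q,d2,W2=cam('scene')
save('a.png',np.hstack([cv2.resize(p[230:320,190:330],(560,360)),cv2.resize(q[220:350,200:330],(240,240)).repeat(1,0) if 0 else cv2.resize(q[200:380,200:320],(240,360))]))
E
```

```text
8.5333 [0.44379369 0.09145265 0.33757803] 0.013691877844858544 29.98494506115094 [ 0.58729973 -0.72965861 -2.70230006] [-4.41913740e-02  1.77278062e-01  1.71477199e+00 -1.15872403e-04
  1.24956722e+00  1.79880138e-01]
```

View pics/a.png

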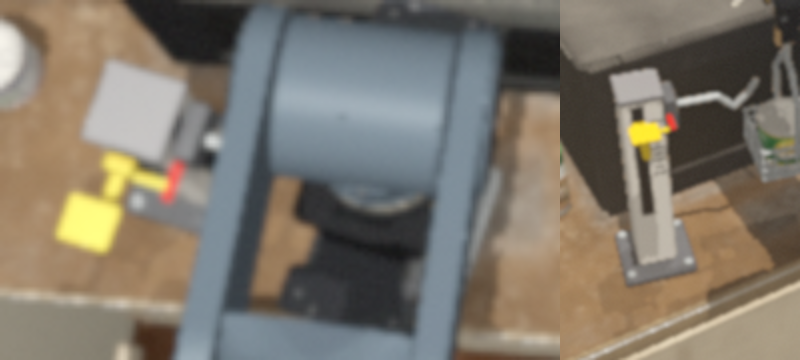

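The picture shows the basket hanging upright at right (780,140) with the green tin in it. The hook tip at (755,85) is still ahead of the bail.

>>> {"api": "send_rows", "payload": {"deltas": "3 0 0 0;6 0 0 0;9 0 0 0;10 0 0 0;10 0 0 0;10 0 0 0;9 0 0 0;6 0 0 0;4 0 0 0;0 0 0 0;0 0 0 0;0 0 0 0"}}

```text
t: 9.63
tcp_pos: [0.4585, 0.1571, 0.3375]
ee_rot: [[0.221, 0.975, -0.0], [0.975, -0.221, -0.0], [-0.001, -0.0, -1.0]]
ft_force: [-0.2, -0.2, -3.8]
width: 0.0139
gripper_force: 30.0
```

>>> {"api": "send_rows", "payload": {"deltas": "0 0 4 0;0 0 6 0;0 0 6 0;0 0 6 0;0 0 6 0;0 0 4 0;0 0 2 0;0 0 0 0;0 0 0 0;0 0 0 0"}}

```text
t: 10.47
tcp_pos: [0.4589, 0.1574, 0.3038]
ee_rot: [[0.221, 0.975, 0.001], [0.975, -0.221, 0.0], [0.0, 0.001, -1.0]]
ft_force: [0.5, 1.0, -3.5]
width: 0.0138
gripper_force: 30.0
```

```bash
python3 - <<'E'
from h import *
s=telemetry.get_state();print(s['t'],s['tcp_pos'],s['ft_force'])
q,d2,W2=cam('scene')
f=[telemetry.get_state()['ft_force'][2]]
for i in range(4): cam('top'); f.append(telemetry.get_state()['ft_force'][2])
print(f)
save('b.png',cv2.resize(q[210:330,210:330],(600,600),interpolation=cv2.INTER_CUBIC))
t=s['tcp_pos']; print((proj('scene',[[.4587,.1568,.225],[t[0],t[1],t[2]-.0534]])-210)*5)
E
```

```text
10.4667 [0.45891368 0.15741978 0.30382283] [ 0.46530518  1.010413   -3.45156629]
[np.float64(-4.1024466730179014), np.float64(-3.7720245935222074), np.float64(-4.673277963347858), np.float64(-4.454955321744538), np.float64(-3.144941523868882)]
[[383.98962136 216.86059091]
 [380.9766303  175.65930459]]
```

View pics/b.png

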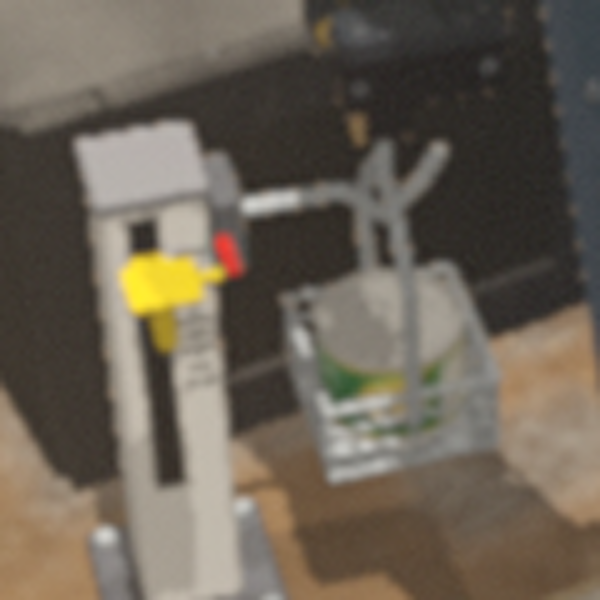

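The peak (382,165) sits right over the hook's V (385,217), and the basket with the green tin is upright. Next I'll ease it down.

>>> {"api": "send_rows", "payload": {"deltas": "0 0 2 0;0 0 2 0;0 0 2 0;0 0 2 0;0 0 2 0;0 0 2 0;0 0 2 0;0 0 2 0;0 0 2 0;0 0 2 0;0 0 2 0;0 0 2 0"}}

```text
t: 11.72
tcp_pos: [0.4587, 0.1573, 0.2795]
ee_rot: [[0.221, 0.975, 0.0], [0.975, -0.221, -0.0], [0.0, 0.0, -1.0]]
ft_force: [-0.5, -0.2, -1.1]
width: 0.0138
gripper_force: 30.0
```

>>> {"api": "send_rows", "payload": {"deltas": "0 0 2 0;0 0 2 0;0 0 2 0;0 0 2 0;0 0 2 0;0 0 2 0;0 0 0 0;0 0 0 0;0 0 0 0"}}

```text
t: 12.47
tcp_pos: [0.4587, 0.1573, 0.2677]
ee_rot: [[0.221, 0.975, 0.0], [0.975, -0.221, -0.0], [0.0, 0.0, -1.0]]
ft_force: [0.1, -0.4, -0.8]
width: 0.0134
gripper_force: 30.0
```

```bash
python3 - <<'E'
from h import *
s=telemetry.get_state();print(s['t'],s['tcp_pos'])
f=[]
for i in range(8): cam('top'); f.append(telemetry.get_state()['ft_force'])
print(np.mean(f,0),np.std(f,0))
E
```

```text
12.4667 [0.45874423 0.15734114 0.26765618]
[ 0.29644577 -0.24735246 -1.1154134 ] [0.48096023 0.41298584 0.39551901]
```

>>> {"api": "send_rows", "payload": {"deltas": "0 0 1.5 0;0 0 1.5 0;0 0 1.5 0;0 0 1.5 0;0 0 1.5 0;0 0 1.5 0;0 0 0 0;0 0 0 0;0 0 0 0"}}

```text
t: 13.62
tcp_pos: [0.4587, 0.1574, 0.2586]
ee_rot: [[0.221, 0.975, 0.0], [0.975, -0.221, 0.0], [0.0, 0.0, -1.0]]
ft_force: [0.4, -0.6, -0.2]
width: 0.0136
gripper_force: 30.0
```

```bash
python3 - <<'E'
from h import *
s=telemetry.get_state();print(s['t'],s['tcp_pos'])
f=[]
for i in range(12): cam('top'); f.append(telemetry.get_state()['ft_force'])
print(np.mean(f,0),np.std(f,0))
q,d2,W2=cam('scene')
save('c.png',cv2.resize(q[210:330,210:330],(600,600),interpolation=cv2.INTER_CUBIC))
E
```

```text
13.6167 [0.45870517 0.15736063 0.25861025]
[-0.02079672 -0.34269993 -0.30254428] [0.65238307 0.54311118 0.35216836]
```

View pics/c.png

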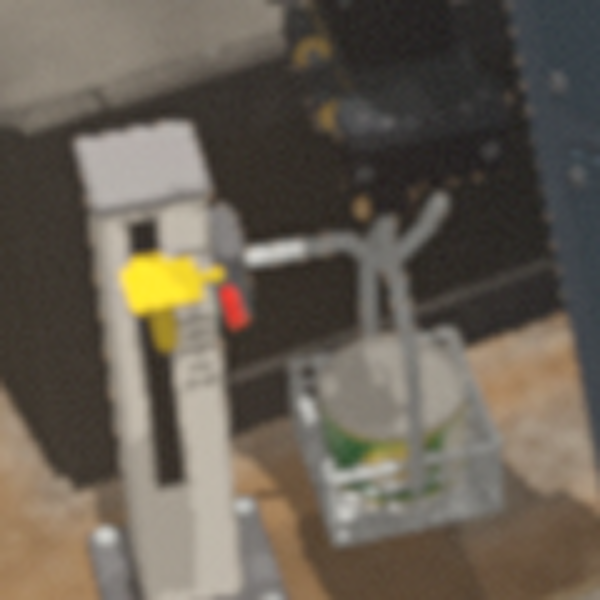

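The bail sits in the V at (385,255), the hook has dipped, and the pointer is at (235,305) against an index at about (215,272). Only about 0.3 N is left on the arm, so I'll release.

>>> {"api": "send_rows", "payload": {"deltas": "0 0 1 0;0 0 1 0;0 0 0 0;0 0 0 0;0 0 0 0"}}

```text
t: 14.68
tcp_pos: [0.4587, 0.1574, 0.2566]
ee_rot: [[0.221, 0.975, 0.0], [0.975, -0.221, 0.0], [0.0, 0.0, -1.0]]
ft_force: [0.1, 0.1, 0.7]
width: 0.0135
gripper_force: 30.0
```

>>> {"api": "send_rows", "payload": {"deltas": "0 0 0 0;0 0 0 0;0 0 0 0;0 0 0 0;0 0 0 0;0 0 0 0;0 0 0 0;0 0 0 0;0 0 0 0;0 0 0 0", "hand": -0.1}}

```text
t: 15.52
tcp_pos: [0.4586, 0.1573, 0.2565]
ee_rot: [[0.221, 0.975, 0.0], [0.975, -0.221, -0.0], [-0.0, 0.0, -1.0]]
ft_force: [-0.1, -0.3, -0.6]
width: 0.0481
gripper_force: 0.0
```

>>> {"api": "send_rows", "payload": {"deltas": "0 0 -5 0;0 0 -10 0;0 0 -15 0;0 0 -20 0;0 0 -20 0;0 0 -20 0;0 0 -20 0;0 0 -15 0;0 0 -10 0;0 0 0 0;0 0 0 0"}}

```text
t: 16.43
tcp_pos: [0.4587, 0.1574, 0.392]
ee_rot: [[0.221, 0.975, 0.001], [0.975, -0.221, 0.0], [0.0, 0.001, -1.0]]
ft_force: [-0.4, -0.1, -0.5]
width: 0.0476
gripper_force: 0.0
```

>>> {"api": "send_rows", "payload": {"deltas": "0 0 0 0;0 0 0 0;0 0 0 0;0 0 0 0;0 0 0 0;0 0 0 0;0 0 0 0;0 0 0 0;0 0 0 0;0 0 0 0;0 0 0 0;0 0 0 0", "hand": 1}}

```text
t: 17.43
tcp_pos: [0.4586, 0.1573, 0.3916]
ee_rot: [[0.221, 0.975, 0.0], [0.975, -0.221, -0.0], [-0.0, 0.0, -1.0]]
ft_force: [0.1, 0.1, -1.0]
width: 0.0006
gripper_force: 0.0
```

```bash
python3 - <<'E'
from h import *
np.set_printoptions(precision=4,suppress=True)
s=telemetry.get_state();print(s['t'],s['tcp_pos'],s['width'],s['joint_positions'])
q,d2,W2=cam('scene'); p,d,W=cam('top')
save('d.png',cv2.resize(q[210:330,210:330],(600,600),interpolation=cv2.INTER_CUBIC))
def med(im,Wd,m,n):
    ys,xs=np.where(m); w=Wd[m]; print(n,m.sum(),xs.mean(),ys.mean(),xs.min(),xs.max(),ys.min(),ys.max(),np.nanmedian(w,0))
for n,im,Wd in(('s',q,W2),('t',p,W)):
    I=im.astype(int); b=np.zeros(I.shape[:2],bool)
    if n=='s': b[240:300,220:275]=1
    else: b[255:300,195:250]=1
    med(im,Wd,b&(I[...,0]>150)&(I[...,1]>130)&(I[...,2]<110),n+'yel')
    med(im,Wd,b&(I[...,0]>140)&(I[...,1]<90)&(I[...,2]<90),n+'red')
m=(p[...,0]>150)&(p[...,1]>130)&(p[...,2]<110); m[:255]=0;m[300:]=0;m[:,:195]=0;m[:,250:]=0
w=W[m]; print(w[w[:,0]<.44][::8]); 
E
```

```text
17.4333 [0.4586 0.1573 0.3916] 0.0006097797930750085 [ 0.0995  0.1791  1.559  -0.      1.4034  0.3225]
syel 198 242.77777777777777 267.4848484848485 235 254 260 279 [0.4116 0.2898 0.2717]
sred 33 256.030303030303 271.3939393939394 254 258 268 275 [0.4562 0.245  0.2138]
tyel 223 200.65470852017938 270.5739910313901 195 229 255 289 [0.4818 0.4002 0.0009]
tred 12 235.16666666666666 277.25 234 236 274 281 [0.4387 0.2451 0.215 ]
[[ 0.405   0.1931  0.646 ]
 [ 0.4359  0.3988 -0.0003]
 [ 0.4303  0.3994 -0.0058]
 [ 0.427   0.3908  0.0024]]
```

View pics/d.png

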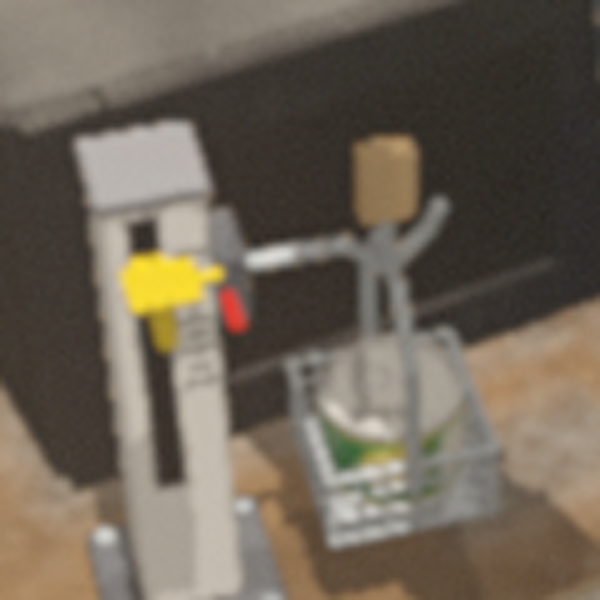

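The basket hangs free in the hook's V (382,255), upright with the tin inside. The pointer is at (235,310) and the yellow index at (215,273), so the marker has to come down. I'll measure the heights next.

```bash
python3 - <<'E'
from h import *
np.set_printoptions(precision=4,suppress=True)
X=np.array([.22,.9755]);Y=np.array([-.9755,.22]);o=np.array([.484,.269])
q0=cv2.imread('pics/scene0.png')[:,:,::-1]; W0=np.load('sceneW.npy')
q,d,W1=cam('scene')
def an(q,W,n):
    I=q.astype(int); b=np.zeros(I.shape[:2],bool); b[235:300,220:275]=1
    red=b&(I[...,0]>130)&(I[...,1]<90)&(I[...,2]<90)
    yel=b&(I[...,0]>150)&(I[...,1]>130)&(I[...,2]<110)
    for m,k in((red,'red'),(yel,'yel')):
        w=W[m]; l=np.c_[(w[:,:2]-o)@X,(w[:,:2]-o)@Y,w[:,2]]
        ys,xs=np.where(m)
        if k=='red': print(n,k,len(l),xs.mean(),ys.mean(),np.median(l,0),'\n',np.nanpercentile(l,[5,95],axis=0))
        else:
            tip=l[:,0]<-.02; print('index',tip.sum(),l[tip][:10]); pt=l[(l[:,1]>.058)]; print('pad',len(pt),np.percentile(pt,[5,25,50,75,95],axis=0))
    return xs,ys
an(q0,W0,'before'); an(q,W1,'after')
for dz in(0,.03,.04): print(dz,proj('scene',[o[0]-.03*X[0]+.04*Y[0],o[1]-.03*X[1]+.04*Y[1],.25-dz]))
print('pad0', o+.006*X+.075*Y)
E
```

```text
before red 36 255.25 260.30555555555554 [-0.0316  0.0216  0.2458] 
 [[-0.0394  0.0152  0.2295]
 [-0.0277  0.0426  0.2486]]
index 19 [[-0.0412 -0.0952  0.1385]
 [-0.0275  0.0179  0.2296]
 [-0.0298  0.0181  0.2291]
 [-0.0207  0.031   0.2383]
 [-0.022   0.0382  0.2436]
 [-0.0252  0.0325  0.2384]
 [-0.0297  0.0179  0.2259]
 [-0.0219  0.0377  0.2403]
 [-0.0243  0.037   0.2391]
 [-0.0463 -0.097   0.129 ]]
pad 148 [[-0.0075  0.0622  0.2602]
 [-0.0007  0.0695  0.2715]
 [ 0.0062  0.0774  0.2727]
 [ 0.014   0.0859  0.2738]
 [ 0.0206  0.0901  0.2752]]
after red 38 256.2105263157895 271.2368421052632 [-0.0313  0.0214  0.2124] 
 [[-0.0382  0.015   0.1936]
 [-0.0277  0.0429  0.2161]]
index 12 [[-0.0278  0.0157  0.2277]
 [-0.0297  0.019   0.2298]
 [-0.0204  0.0331  0.24  ]
 [-0.023   0.0315  0.2382]
 [-0.025   0.0334  0.2392]
 [-0.0293  0.0205  0.228 ]
 [-0.0219  0.0373  0.24  ]
 [-0.0241  0.0385  0.2404]
 [-0.0289  0.0213  0.2257]
 [-0.0218  0.0365  0.2363]]
pad 161 [[-0.0071  0.0623  0.2436]
 [ 0.0007  0.0709  0.2708]
 [ 0.0063  0.0779  0.2724]
 [ 0.0126  0.083   0.2736]
 [ 0.0193  0.0887  0.2751]]
0 [[255.3411 261.6858]]
0.03 [[256.218  271.6053]]
0.04 [[256.5046 274.8462]]
pad0 [0.4122 0.2914]
```

>>> {"api": "send_rows", "payload": {"deltas": "6 -4 0 0;12 -8 0 0;16 -10 0 0;18 -11 0 0;18 -11 0 0;18 -11 0 0;16 -10 0 0;11 -7 0 0;5.6 -2.8 0 0;0 0 0 0;0 0 0 0;0 0 0 0"}}

```text
t: 18.58
tcp_pos: [0.4126, 0.291, 0.3915]
ee_rot: [[0.222, 0.975, 0.0], [0.975, -0.222, -0.0], [-0.0, 0.0, -1.0]]
ft_force: [-0.2, 0.1, 0.4]
width: 0.0003
gripper_force: 0.0
```

>>> {"api": "send_rows", "payload": {"deltas": "0 0 8 0;0 0 14 0;0 0 14 0;0 0 14 0;0 0 14 0;0 0 10 0;0 0 6 0;0 0 4 0;0 0 0 0;0 0 0 0"}}

```text
t: 19.42
tcp_pos: [0.4127, 0.2914, 0.3077]
ee_rot: [[0.222, 0.975, 0.0], [0.975, -0.222, 0.0], [0.0, 0.0, -1.0]]
ft_force: [-0.5, 0.8, -0.5]
width: 0.0002
gripper_force: 0.0
```

```bash
python3 - <<'E'
from h import *
s=telemetry.get_state();print(s['t'],s['tcp_pos'],s['ft_force'])
q,d2,W2=cam('scene')
save('e.png',cv2.resize(q[200:320,210:330],(600,600),interpolation=cv2.INTER_CUBIC))
E
```

```text
19.4167 [0.41269378 0.29137333 0.3077328 ] [-0.458464    0.8494365  -0.52844673]
```

View pics/e.png

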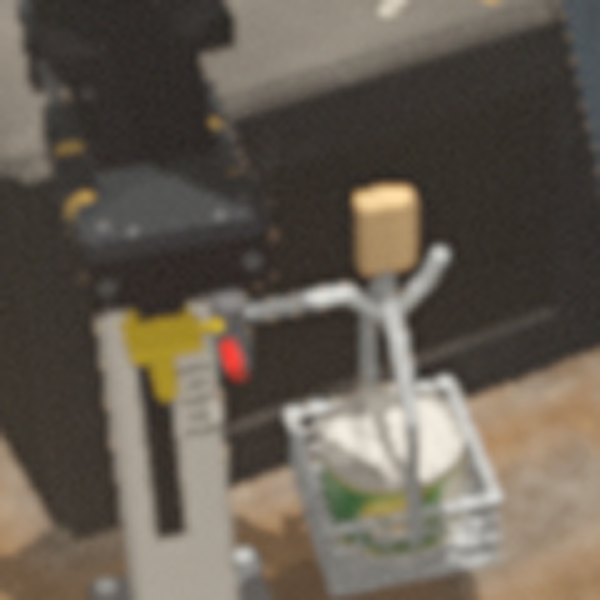

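The fingertips are centred just above the thumb pad (160,315), and the basket hangs still with the pointer at (235,358). I'll push down slowly and stop a little short.

>>> {"api": "send_rows", "payload": {"deltas": "0 0 4 0;0 0 4 0;0 0 4 0;0 0 4 0;0 0 4 0;0 0 4 0;0 0 4 0;0 0 4 0;0 0 3 0;0 0 2 0;0 0 0 0;0 0 0 0"}}

```text
t: 20.47
tcp_pos: [0.4121, 0.2914, 0.2702]
ee_rot: [[0.221, 0.975, -0.001], [0.975, -0.221, -0.0], [-0.001, -0.001, -1.0]]
ft_force: [-0.1, -0.4, 0.2]
width: 0.0002
gripper_force: 0.0
```

>>> {"api": "send_rows", "payload": {"deltas": "0 0 -4 0;0 0 -10 0;0 0 -20 0;0 0 -25 0;0 0 -30 0;0 0 -20 0;0 0 0 0;0 0 0 0;0 0 0 0"}}

```text
t: 21.22
tcp_pos: [0.4117, 0.2912, 0.3789]
ee_rot: [[0.221, 0.975, -0.001], [0.975, -0.221, -0.001], [-0.001, -0.001, -1.0]]
ft_force: [0.5, -0.2, -0.6]
width: 0.0003
gripper_force: 0.0
```

```bash
cat > m.py <<'E'
from h import *
import sys
np.set_printoptions(precision=4,suppress=True)
X=np.array([.22,.9755]);Y=np.array([-.9755,.22]);o=np.array([.484,.269])
q,d,W=cam('scene'); I=q.astype(int); b=np.zeros(I.shape[:2],bool); b[235:310,220:275]=1
red=b&(I[...,0]>130)&(I[...,1]<90)&(I[...,2]<90); yel=b&(I[...,0]>130)&(I[...,1]>110)&(I[...,2]<110)
L=lambda m:np.c_[(W[m][:,:2]-o)@X,(W[m][:,:2]-o)@Y,W[m][:,2]]
l=L(red);print('red',np.nanmedian(l,0),np.where(red)[0].mean()); y=L(yel)
print('pad',np.percentile(y[y[:,1]>.06][:,2],[25,50,75])); print('index',y[(y[:,0]<-.018)&(y[:,1]>.02)])
print(telemetry.get_state()['t'])
save(sys.argv[1],cv2.resize(q[230:310,215:295],(600,600),interpolation=cv2.INTER_CUBIC))
E
python3 m.py f.png
```

```text
red [-0.032   0.021   0.2125] 270.67857142857144
pad [0.2452 0.2473 0.2485]
index [[-0.0294  0.0257  0.2105]
 [-0.0188  0.0315  0.2147]
 [-0.0213  0.0307  0.2135]
 [-0.0234  0.0326  0.2145]
 [-0.0255  0.0344  0.2154]
 [-0.0282  0.0321  0.2129]
 [-0.0183  0.034   0.2138]
 [-0.0207  0.0334  0.2127]
 [-0.0225  0.0376  0.2157]
 [-0.0245  0.0397  0.2168]
 [-0.0272  0.0374  0.2143]
 [-0.0192  0.0424  0.2173]
 [-0.022   0.0392  0.214 ]
 [-0.0244  0.0393  0.2135]
 [-0.0186  0.0232  0.1892]]
21.2667
```

View pics/f.png

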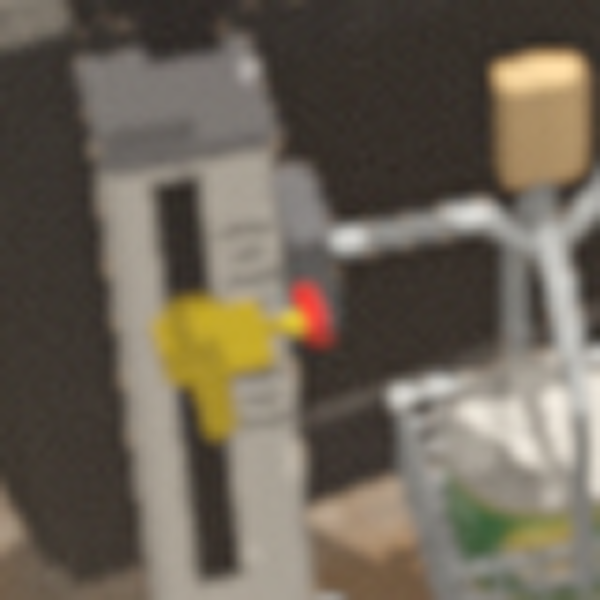

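The index meets the pointer at (310,320). The pad-based index height is 0.213 and the pointer is at about 0.2115, well within tolerance. The basket hangs free and the arm is clear, so I'm handing in.

>>> {"api": "send_rows", "payload": {"deltas": "0 0 0 0;0 0 0 0;0 0 0 0;0 0 0 0;0 0 0 0;0 0 0 0;0 0 0 0;0 0 0 0;0 0 0 0;0 0 0 0;0 0 0 0;0 0 0 0"}}

```text
t: 22.27
tcp_pos: [0.4123, 0.2915, 0.3796]
ee_rot: [[0.221, 0.975, 0.0], [0.975, -0.221, 0.0], [0.0, 0.0, -1.0]]
ft_force: [-0.1, 0.0, -0.4]
width: 0.0006
gripper_force: 0.0
```

```bash
python3 -c "
from workcell import order; print(order.close_job())"
```

```text
the job is handed in; nothing more can be done
None
```

The basket with the tin hangs free on the scale hook, the marker index is level with the pointer to about 2 mm by my camera measurement, and I handed the job in at about 22 s; no verdict came back.

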